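Rivet the key machine's cover

ROBOT

A 6-joint arm with a two-finger parallel gripper is mounted at the origin on the work surface. World frame = base frame: x ahead of the robot, y to its left, z up, the work surface at z = 0. Lengths are in mm, angles in rad, forces in N, time in s.
With the tool pointing down it reaches from about 250 to 775 mm from the base axis. Payload 4 kg.
Tool frame: the origin (TCP) lies at the very end of the fingers, on their centre line; the grasp point (between the pads) lies 19 mm behind it; z points along the fingers, y is the line along which they close (so a half turn about z gives the same grasp; the last joint's range is limited). The gripper opens to 94 mm and grips with 3 to 60 N. Pads are 16 mm wide; open, the fingers measure 119 mm over their backs; the gripper's body (75 mm by 177 mm) begins 78 mm behind the grasp point.
Start: joints at [-1.297, 0.087, 1.371, -0, 1.684, -0.103], TCP at [202.37, -511.436, 205.506] pointing down, gripper open.
Joint ranges: [-3.1, 3.1], [-0.76, 2.03], [0.27, 2.55], [-1.08, 4.22], [0.17, 2.65], [-2.57, 2.57]. Speed limits (rad/s): [2.79, 2.79, 3.14, 3.14, 3.14, 3.14].

INTERFACE

Orientations are given as a unit quaternion [x, y, z, w].
In Python, from rig import robot, eoat, planner, readout, cams, workorder, nets gives the robot as it stands. Calls block until the motion is done:
- robot.goto(position, orientation): joint-space move of the TCP to a pose.
- robot.line_to(position, rotation=None, v=150, force_limit=None): straight line of the TCP; rotation=None keeps the orientation; v is the mean speed in mm/s. With force_limit (N) it stops when the force on the tool has changed by that much, and returns True; else False.
- robot.set_joints(angles): joint-space move.
- eoat.set_gripper(opening, grasp_force=None): opening from 0.0 (shut) to 1.0 (fully open); grasp_force is the grip in N (None keeps the last); returns when the fingers have stopped.
- robot.dwell(seconds).
- planner.ik(position, orientation): joint angles nearest the present ones, or None.
- readout.sense(): the state.
- cams.get_image(name): name is "scene" or "side" or "wrist"; returns (picture, depth): 420x560x3 uint8, blue, green, red; 420x560 float32, mm along the optical axis (not along the pixel's ray), 0 where there is no reading.
- cams.camera_info(name): a dict with "fovy" (degrees; the focal length in pixels is half the picture's height over the tangent of half this angle, whatever the lens; pixels are square), "cx", "cy" (the principal point, pixels), "extrinsics" (4x4, takes a point from camera to world coordinates). Camera axes: x right, y up, looking along -z (the intrinsics and any distortion apply to the point x, -y, -z); pixel columns grow to the right and rows downward; lengths in mm; the calibration is good to about 2 mm. The wrist camera is an equidistant fisheye: a pixel r from the principal point sees the ray r / f radians off the axis. A picture is of the moment at which its call begins: read the wrist's pose just before it. camera_info takes no time and is no camera call; for the wrist camera it gives the pose at the moment of the call.
A pose or a line that the arm cannot do raises robot.MotionError and nothing moves.
- workorder.finish_job(): hands the job in; it is judged then, once.
Trained networks look in the newest picture that a camera, given by its name, has taken for a name from the list of things; names that differ only in an ending like _2 or _b are one class to them, and where a whole thing is asked for, a point or a joint stands for the part that bears it (a point fixed in the world has none). Each returns a list of dicts, best first, with "p" (0 to 1); they miss things now and then, are a little off and sometimes report something else, mostly with a low value. They report only what shows in the picture. A call takes as long as a camera call.
- nets.cut_out(camera, thing): "region" (420x560 bool, what is visible of it) and "point" ([column, row] in pixels, amid what is visible of it).
The state is a dict: "t": time; "qpos": joint angles; "qvel": joint speeds; "tau": joint torques, N m; "eef_pos": TCP position; "tcp_rot": TCP orientation; "force": force on the tool from outside, world axes, zero at the start; "wrist_torque": the same for the moment, N m; "gripper_width": opening from 0.0 (shut) to 1.0 (fully open); "gripper_force": force on a finger pad.
Only numpy, scipy, OpenCV 4.12 (cv2) and the standard library are available. Lean on these libraries where they do the work, as an engineer would, in place of code of your own. Each camera call takes 0.05 s, during which the arm holds its last target. There are 200 camera calls.

TASK

Fasten the loose corner of the key-cutting machine's cover: take the push rivet whose centre pin still stands proud from the wooden rack, seat it fully home in the cover's empty hole with its pin still up, then press the pin down flush with its collar and let go. The thin cover settles and gives on its rubber mounts by an amount that cannot be seen, and cracks if loaded with more than about 20 N, and the pin moves only under a firm push, so press by feel. Leave everything else where it is.

Things in the scene. Friction and masses are not known exactly. Their poses are not given: they have to be found in the camera images.
- rivet: Black plastic push rivet, upright in a rack socket, its pin proud. Origin on its axis at the flange's underside, z up. Flange 26 mm dia, z 0 to 3 mm; collar 18 mm dia, z 3 to 13 mm (grip here); sleeve 12 mm dia down to z -12, then two tongues down to -18.5 that spread past the hole's edge as the pin goes down: pressed early, it no longer enters. 22 to 40 g in all.
- pin (a joint): Travel of the rivet's 10 mm centre pin, m: 0 = pin top 8 mm above the collar, 0.008 = flush with the collar's top (the stop). Starts at 0 to 0.002. It slides only under a push of about 12 N (a little more when fast), does not spring back and stays where left. Closed fingertips pressed centrally on it meet the collar when it is flush, and the force then rises.
- pin_top (a point): Centre of the top of the rivet's pin; it moves with the pin.
- hole (a point): Centre of the mouth of the empty hole, on the cover's upper face (48 to 69 mm above the table at the start), z up. Through hole 13.5 mm dia with a 1 mm chamfer, in the 10 mm thick cover, 40 mm or more free below. It lies at x -55, y -40 mm from the cover's middle. The rivet is home when its origin is at this point.
- cover: Grey plastic cover, 191 x 161 x 10 mm, origin amid its underside. It moves straight down only: above about 4 N it settles for good by an unseen 0 to 12 mm, new each time, then gives 1 mm per 8 N and springs back. Cracks above about 20 N. Other corners (+-55, +-40 mm): rivets already set, collars 13 mm high. Machine deck 90 to 215 mm to its +y, up to 66 mm above the cover.
- rack: Wooden block 56 x 165 x 30 mm, fixed; origin at the centre of its underside. Three 14.5 mm sockets in a row along its y at -50, 0, +50 mm; flanges rest on its top, 30 mm above the table. Which thing stands in which socket varies.
- spent_rivet: Bystander in the rack: a used rivet with the same flange and collar but no pin standing up (top is flat). Origin at its flange's underside.
- plug: Bystander in the rack: a plug with the same flange and a domed top, 13 mm high, no pin. Origin at its flange's underside.
- tin: Bystander: open steel tin, 60 mm diameter, 55 mm high, origin at the centre of its underside.
- padlock: Bystander: brass padlock lying flat, 45 x 50 x 20 mm with a shackle, origin at the centre of its body's underside.
- screwdriver: Bystander: red-handled screwdriver lying on the table, handle to its -x.
- hammer: Bystander: wooden-handled hammer lying on the table, handle to its -x.
- file: Bystander: flat file with wooden handle lying along its y, 205 mm long, 20 mm high, origin on the table near its middle.
- key_box: Bystander: shallow wooden box of key blanks, 75 x 130 x 28 mm, origin at the centre of its underside.

How it is judged (in metres and radians):
On the way, in this order (a step that is already met when the one before it is completed fails the run):
1. the rivet is seated fully home in the empty hole, its pin still standing proud (horizontal distance between rivet and hole below 0.0025 m and z of rivet in the frame of hole between -0.003 and 0.002 m and angle between the z axis of rivet and the z axis of hole, either way round below 0.08 rad and value of joint pin below 0.004 m), for 0.2 s.
2. its pin is pressed flush while the rivet stays home (horizontal distance between rivet and hole below 0.0025 m and z of rivet in the frame of hole between -0.003 and 0.002 m and angle between the z axis of rivet and the z axis of hole, either way round below 0.08 rad and value of joint pin above 0.0065 m), for 0.1 s.
At the end, for the whole second after the job is handed in: The rivet stands in the hole, within 2.5 mm of its centre, its flange within 2 mm of the cover's face and square to it (0.08 rad), its pin within 1.5 mm of flush, at rest and released; the bystanders are where they were (all of step 2 and linear speed of rivet below 0.02 m/s and contact force between the fingers and rivet below 0.1 N); the robot touches nothing.
It fails at once if the cover is loaded with more than 21 N (contact force between anything else and cover above 21 N).
It fails at once if a bystander (plug, spent rivet, tin, padlock, screwdriver, hammer, file or key box) is moved by more than 20 mm (distance of any of plug, spent_rivet, tin, padlock, screwdriver, hammer, file, key_box from where it was at the start of the episode above 0.02 m).
It also fails if it takes over 48 s, if anything falls off the work surface, if the arm or the gripper's body presses on something with over 40 N, if the wrist force passes 120 N, or if a joint passes its speed limit or range.

## Working session

There is one attempt and no reset: what is moved stays moved. The work goes in short steps, each a Python script; the robot and the scene stay as the last script left them, time stands still between calls to the robot, and variables do not carry over. Pictures are saved under pics/ and viewed, at most 10 in all, crops included, and the job is handed in when it is done.

```bash
mkdir -p pics; ls; cat > h.py <<'E'
import numpy as np, cv2
from rig import robot, eoat, planner, readout, cams, workorder, nets
def backproj(name, depth, info, mask):
    f=210/np.tan(np.radians(info["fovy"])/2)
    r,c=np.nonzero(mask & (depth>0)); d=depth[r,c]
    u=(c-info["cx"])/f; v=(r-info["cy"])/f
    if name=="wrist":
        th=np.hypot(u,v); k=np.where(th>1e-9,np.tan(th)/np.maximum(th,1e-9),1); u,v=u*k,v*k
    P=np.stack([u*d,-v*d,-d,np.ones_like(d)])
    return (info["extrinsics"]@P)[:3].T
E
python3 - <<'E'
from h import *
ims=[]
for n in ["scene","side","wrist"]:
    i=cams.camera_info(n); p,d=cams.get_image(n); cv2.imwrite(f"pics/{n}0.png",p)
    print(n,i["fovy"],i["cx"],i["cy"],np.round(i["extrinsics"],3).tolist(),[k for k in i])
    for t in ["rivet","pin_top","hole","cover","rack","spent_rivet","plug"]:
        L=nets.cut_out(n,t)
        for o in L[:2]:
            P=backproj(n,d,i,o["region"])
            if len(P): print(t,round(o["p"],2),o["point"],o["region"].sum(),np.round(np.median(P,0)),np.round(P.max(0)))
print(readout.sense())
E
```

```text
pics
scene 49.76395373163669 276.7276275725116 206.1322749679434 [[-0.403, -0.614, 0.678, 1438.03], [0.915, -0.287, 0.283, 354.762], [0.021, 0.735, 0.678, 891.946], [0.0, 0.0, 0.0, 1.0]] ['fovy', 'cx', 'cy', 'extrinsics']
rivet 0.45 [225.7, 177.1] 58 [ 532. -193.   38.] [ 541. -184.   52.]
hole 0.94 [317.2, 222.6] 3223 [615. 131.  57.] [716. 225.  76.]
cover 0.62 [319.0, 221.3] 3314 [615. 132.  57.] [716. 226.  76.]
rack 0.97 [208.8, 179.0] 846 [ 541. -234.   28.] [ 560. -160.   36.]
plug 0.68 [217.2, 152.3] 386 [ 398. -295.   12.] [ 413. -188.   23.]
plug 0.52 [212.8, 173.6] 29 [ 527. -243.   37.] [ 533. -235.   42.]
side 43.18398096084647 278.657832932107 217.9111373731161 [[0.91, 0.31, -0.276, 101.024], [-0.415, 0.684, -0.599, -1051.376], [0.003, 0.66, 0.751, 1392.865], [0.0, 0.0, 0.0, 1.0]] ['fovy', 'cx', 'cy', 'extrinsics']
rivet 0.38 [287.9, 274.4] 43 [ 523. -199.   42.] [ 539. -187.   58.]
hole 0.58 [267.2, 194.0] 1952 [603. 125.  60.] [710. 231.  80.]
hole 0.32 [316.6, 356.6] 392 [ 480. -467.   23.] [ 615. -444.   35.]
cover 0.61 [271.0, 195.5] 1899 [603. 125.  60.] [711. 225
[... 426 characters left out ...]
nsics']
{'t': 1.2, 'qpos': array([-1.29708509e+00,  8.71904299e-02,  1.37069121e+00,  9.52339057e-06,
        1.68362175e+00, -1.03119155e-01]), 'qvel': array([-0.00096968,  0.00016654,  0.00056879,  0.00035741,  0.00162371,
       -0.0013596 ]), 'tau': array([ 1.01844489e-03, -3.40042520e+01, -3.02598524e+01,  7.21781468e-02,
        2.38017796e-02, -8.07313853e-06]), 'eef_pos': array([ 202.37916772, -511.42764957,  205.51557662]), 'tcp_rot': array([9.82302204e-01, 1.87302902e-01, 8.51625017e-06, 4.40635768e-05]), 'force': array([ 0.11931858,  0.22891154, -0.05318884]), 'wrist_torque': array([-0.00028372, -0.00293356,  0.02569739]), 'gripper_force': 0.0, 'gripper_width': 1.0029147223228774}
```

```bash
python3 - <<'E'
import cv2,numpy as np
a=cv2.imread("pics/scene0.png");b=cv2.imread("pics/side0.png")
cv2.imwrite("pics/m1.png",np.vstack([np.hstack([cv2.resize(a[130:280,150:410],(400,231),interpolation=3),cv2.resize(b[130:280,170:430],(400,231),interpolation=3)]),np.hstack([cv2.resize(a,(400,300)),cv2.resize(b,(400,300))])]))
E
```

```text
(no output)
```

View pics/m1.png

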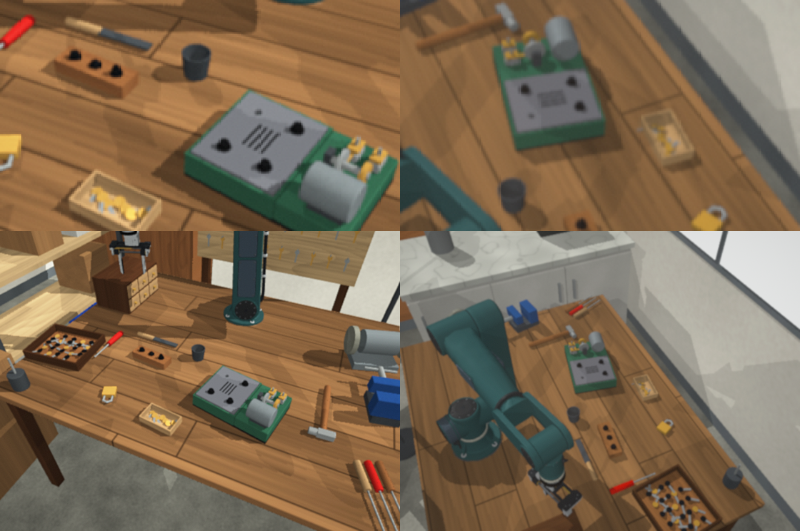

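```bash
cat >> h.py <<'E'
def q(th): return np.array([np.cos(th/2),np.sin(th/2),0,0])
def look(xy,th,z,name):
    "tcp such that the optical axis passes roughly through xy"
    off=28
    p=[xy[0]-off*np.cos(th),xy[1]-off*np.sin(th),z]
    robot.goto(p,q(th)); robot.dwell(.3)
    i=cams.camera_info("wrist"); im,d=cams.get_image("wrist")
    cv2.imwrite(f"pics/{name}.png",im); np.save(f"pics/{name}.npy",d)
    import pickle; pickle.dump(i,open(f"pics/{name}.pkl","wb"))
    return i,im,d
E
python3 - <<'E'
from h import *
for th in (np.pi/2,-np.pi/2):
  for p in [(525,-195,50),(560,80,60),(560,80,200)]:
    print(th,p,planner.ik(p,q(th)))
for xy,nm in [((525,-225),"rk"),((605,125),"cv")]:
    i,im,d=look(xy,-np.pi/2,150,nm)
    for t in ["rivet","hole","cover","rack","spent_rivet","plug"]:
        for o in nets.cut_out("wrist",t)[:3]:
            P=backproj("wrist",d,i,o["region"])
            if len(P): print(nm,t,round(o["p"],2),o["point"],o["region"].sum(),np.round(np.median(P,0),1),np.round(P.min(0)),np.round(P.max(0)))
a=cv2.imread("pics/rk.png");b=cv2.imread("pics/cv.png")
cv2.imwrite("pics/m2.png",cv2.resize(np.hstack([a,b]),(800,300),interpolation=cv2.INTER_AREA))
print(readout.sense()["t"])
E
```

```text
1.5707963267948966 (525, -195, 50) [-4.56872092e-01  1.90905091e-01  1.56889198e+00 -4.44089210e-16
  1.38179558e+00 -4.56872092e-01]
1.5707963267948966 (560, 80, 60) [ 4.16737436e-02  1.94508769e-01  1.54353933e+00 -4.44089210e-16
  1.40354455e+00  4.16737436e-02]
1.5707963267948966 (560, 80, 200) [ 4.16737436e-02  1.23309639e-01  1.34207882e+00 -4.44089210e-16
  1.67620419e+00  4.16737436e-02]
-1.5707963267948966 (525, -195, 50) None
-1.5707963267948966 (560, 80, 60) None
-1.5707963267948966 (560, 80, 200) NoneTraceback (most recent call last):
  File "<stdin>", line 6, in <module>
  File "h.py", line 16, in look
    robot.goto(p,q(th)); robot.dwell(.3)
    ~~~~~~~~~~^^^^^^^^^
rig.MotionError: the arm cannot take that pose within its joint ranges
```

```bash
python3 - <<'E'
from h import *
for xy,nm in [((525,-245),"rk"),((605,125),"cv")]:
    i,im,d=look(xy,np.pi/2,150 if nm=="rk" else 190,nm)
    for t in ["rivet","hole","cover","rack","spent_rivet","plug"]:
        for o in nets.cut_out("wrist",t)[:3]:
            P=backproj("wrist",d,i,o["region"])
            if len(P): print(nm,t,round(o["p"],2),o["point"],o["region"].sum(),np.round(np.median(P,0),1),np.round(P.min(0)),np.round(P.max(0)))
a=cv2.imread("pics/rk.png");b=cv2.imread("pics/cv.png")
cv2.imwrite("pics/m2.png",cv2.resize(np.hstack([a,b]),(800,300),interpolation=cv2.INTER_AREA))
print(readout.sense()["t"])
E
```

```text
rk rivet 0.58 [283.2, 117.1] 584 [ 527.3 -196.1   42.5] [ 516. -208.   30.] [ 539. -184.   53.]
rk hole 0.53 [281.2, 118.8] 101 [ 528.1 -196.1   51. ] [ 523. -200.   49.] [ 532. -192.   53.]
rk rack 0.62 [276.1, 157.8] 8728 [ 522.7 -239.    30.2] [ 483. -341.   -2.] [ 563. -158.   35.]
rk spent_rivet 0.89 [272.3, 224.9] 535 [ 517.7 -292.4   41.9] [ 505. -307.   30.] [ 529. -282.   45.]
rk plug 0.6 [276.2, 172.5] 569 [ 521.9 -245.    38.3] [ 510. -258.   31.] [ 535. -234.   44.]
cv hole 0.68 [277.9, 160.9] 30818 [605.7 132.6  58.1] [496.  32.  12.] [716. 226.  73.]
cv cover 0.73 [281.4, 163.4] 30443 [605.6 132.7  58.2] [497.  32.  12.] [714. 225.  73.]
cv rack 0.74 [279.8, 161.3] 30673 [605.1 132.6  58.2] [497.  32.  12.] [715. 225.  73.]
cv rack 0.69 [228.3, 368.4] 499 [ 529.6 -163.8   15. ] [ 504. -176.   -1.] [ 559. -160.   31.]
5.4167
```

View pics/m2.png

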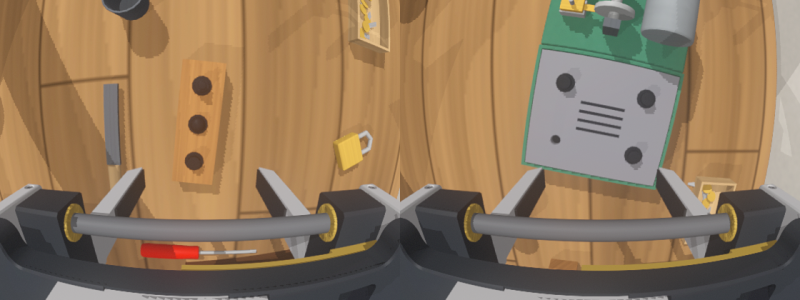

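```bash
cat >> h.py <<'E'
def ray(i,pt):
    f=210/np.tan(np.radians(i["fovy"])/2); u=(pt[0]-i["cx"])/f; v=(pt[1]-i["cy"])/f
    th=np.hypot(u,v); k=np.tan(th)/th
    E=i["extrinsics"]; return E[:3,3],E[:3,:3]@np.array([u*k,-v*k,-1])
def at_z(i,pt,z):
    o,r=ray(i,pt); return o+r*(z-o[2])/r[2]
def blobs(im,win,thr):
    "dark blobs in win (c0,r0,c1,r1): area, centre"
    g=im.max(2)[win[1]:win[3],win[0]:win[2]]
    n,l,s,c=cv2.connectedComponentsWithStats((g<thr).astype(np.uint8))
    return [(int(s[k,4]),c[k]+[win[0],win[1]],s[k,:4]) for k in range(1,n) if s[k,4]>15]
E
python3 - <<'E'
from h import *
import pickle
i=pickle.load(open("pics/cv.pkl","rb")); im=cv2.imread("pics/cv.png"); d=np.load("pics/cv.npy")
print(im[195,210:225].max(1), im[180,217].max())
P=None
for a,c,s in blobs(im,(190,80,370,240),80): print(a,np.round(c,1),s,np.round(at_z(i,c,58),1),np.round(at_z(i,c,71),1),d[int(c[1]),int(c[0])])
h=at_z(i,[217,195],58)[:2]
i,im,d=look(h,np.pi/2,100,"hole")
r,c=[int(v) for v in (206,280)]
for a,c,s in blobs(im,(220,120,340,260),90): print(a,np.round(c,2),s,np.round(at_z(i,c,58),1),d[int(c[1]),int(c[0])])
P=backproj("wrist",d,i,(np.hypot(*np.mgrid[-206:214,-280:280])<45)); z=P[:,2]; z=z[z>50]; print(np.median(z),z.std())
cv2.imwrite("pics/m3.png",cv2.resize(im[100:300,180:380],(600,600),interpolation=3))
E
```

```text
[137 108  90  83  72  70  69  72  71  73  71  70  69  74 128] 163
500 [231.3 115.5] [29 23 26 26] [559.6 178.8  58. ] [561.6 178.2  71. ] 286.3775
483 [344.3 138.2] [142  46  25  25] [667.8 156.9  58. ] [665.3 157.3  71. ] 291.72028
133 [284.3 148.7] [64 62 60 14] [610.  146.1  58. ] [609.8 147.   71. ] 306.1253
129 [280.2 160.4] [62 74 59 14] [606.  134.8  58. ] [606.  136.1  71. ] 309.60898
123 [278.  172.7] [59 86 60 14] [603.9 122.9  58. ] [604.  124.8  71. ] 311.78848
125 [276.3 184.8] [57 99 59 13] [602.1 111.   58. ] [602.3 113.3  71. ] 314.7743
83 [218.2 194.5] [ 23 110  11  10] [544.5 101.7  58. ] [547.1 104.4  71. ] 364.81665
438 [326.2 217.2] [125 126  24  24] [651.9  78.2  58. ] [650.   81.8  71. ] 309.1124
62 [332.74 134.21] [106  11  14   7] [582.2 139.6  58. ] 217.00533
76 [331.   151.55] [103  28  17   8] [581.2 127.5  58. ] 219.86748
96 [329.45 168.78] [99 45 21  9] [580.4 115.5  58. ] 222.32164
214 [276.52 188.27] [48 61 18 15] [543.6 101.6  58. ] 273.07437
58.03762703587009 1.0166886086349987
```

View pics/m3.png

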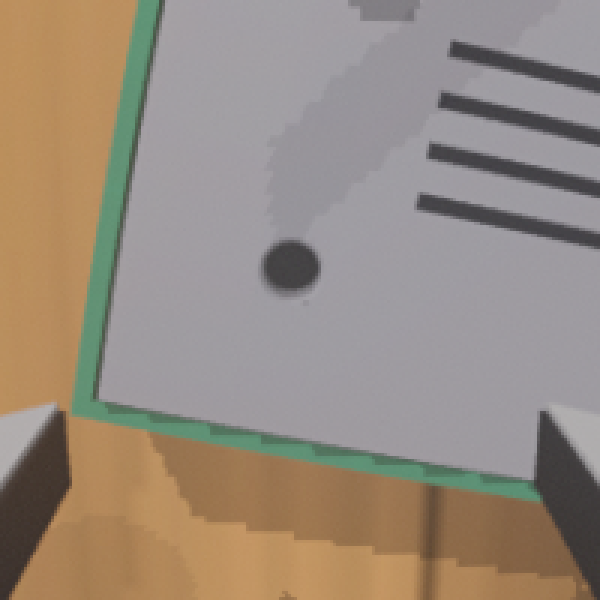

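```bash
python3 - <<'E'
from h import *
import pickle
i=pickle.load(open("pics/cv.pkl","rb")); im=cv2.imread("pics/cv.png"); d=np.load("pics/cv.npy")
C=[]
for w in [(231.3,115.5),(344.3,138.2),(326.2,217.2)]:
    m=np.zeros(d.shape,np.uint8); cv2.circle(m,(int(w[0]),int(w[1])),16,1,-1)
    P=backproj("wrist",d,i,m>0); T=P[P[:,2]>68]; c,r=cv2.minEnclosingCircle(T[:,:2].astype(np.float32)); C.append((T.max(0)+T.min(0))[:2]/2); print(len(T),np.round(T.mean(0),1),np.round(c,1),r,np.round(C[-1],1))
C=np.array(C); print("H from set rivets",C[0]+C[2]-C[1])
th=np.pi/2
i,im,d=look((544,101.6-44),th,100,"hole2")
g=im.max(2).astype(int)
c0=np.array([i["cx"],i["cy"]])
for t in (75,90,110,130):
  for a,c,s in blobs(im,(250,60,310,200),t): print(t,a,np.round(c,2),s,np.round(at_z(i,c,58),2))
E
```

```text
287 [559.7 178.9  71.1] [559.7 179.2] 9.05574893951416 [559.6 178.8]
284 [667.  157.1  71. ] [667.  157.1] 9.00914192199707 [667.  157.5]
251 [651.3  79.5  70.9] [651.2  79.1] 8.990706443786621 [651.5  79.2]
H from set rivets [544.11735141 100.52457837]
75 249 [278.39 127.73] [20 59 18 18] [543.7  100.56  58.  ]
90 266 [278.48 127.66] [20 59 18 18] [543.77 100.61  58.  ]
110 295 [278.33 127.55] [19 58 20 20] [543.66 100.68  58.  ]
110 108 [279.5 189.5] [  0 123  60  14] [544.44  57.97  58.  ]
130 332 [278.2  127.39] [18 57 21 21] [543.58 100.79  58.  ]
130 230 [278.94 190.11] [  0 123  60  16] [544.05  57.54  58.  ]
```

```bash
python3 - <<'E'
from h import *
import pickle
i=pickle.load(open("pics/rk.pkl","rb")); d=np.load("pics/rk.npy")
m=np.zeros(d.shape,np.uint8); cv2.circle(m,(283,117),22,1,-1)
P=backproj("wrist",d,i,m>0)
pin=P[P[:,2]>48]; T=P[(P[:,2]>40.5)]
c1,r1=cv2.minEnclosingCircle(pin[:,:2].astype(np.float32)); c2,r2=cv2.minEnclosingCircle(T[:,:2].astype(np.float32))
print(np.round(pin.mean(0),1),c1,r1,pin[:,2].max(),np.round(T.mean(0),1),c2,r2)
x,y=(np.array(c1)+np.array(c2))/2
th=np.pi/2-.1
eoat.set_gripper(.55,25)
robot.goto([x,y,90],q(th)); robot.line_to([x,y,34.8],v=100)
print(eoat.set_gripper(0,25)); s=readout.sense(); print(s["gripper_width"]*94,s["gripper_force"],s["eef_pos"],s["t"])
robot.line_to([x,y,110],v=100); robot.dwell(.3)
i=cams.camera_info("wrist"); im,d=cams.get_image("wrist"); e=readout.sense(); print(e["eef_pos"],e["force"],e["gripper_width"]*94)
cv2.imwrite("pics/grip.png",im); np.save("pics/grip.npy",d); pickle.dump((i,e),open("pics/grip.pkl","wb"))
for t in ("rivet","pin_top"):
  for o in nets.cut_out("wrist",t)[:2]:
    P=backproj("wrist",d,i,o["region"]); print(t,o["p"],o["point"],len(P),np.round(np.median(P,0),1),np.round(P.max(0),1),np.round(P.min(0),1))
cv2.imwrite("pics/m4.png",cv2.resize(im[170:310,210:350],(600,600),interpolation=3))
E
```

```text
[ 527.8 -196.1   51. ] (527.681396484375, -196.11737060546875) 4.962377548217773 52.78645719841552 [ 527.7 -196.4   45.7] (527.8655395507812, -196.0543975830078) 8.99073314666748
False
16.89931029885655 25.000248849391937 [ 527.82095928 -196.18983484   35.02906543] 9.9917
[ 527.56790403 -195.97858711  109.51541485] [-0.85152816  0.2137626  -0.7101621 ] 17.25084822116569
rivet 0.86 [280.0, 245.7] 1111 [ 528.8 -191.2  117.2] [ 539.2 -182.7  127.2] [ 513.2 -238.    29.5]
pin_top 0.56 [278.9, 256.4] 307 [ 528.9 -194.4  125.1] [ 533.5 -190.4  127.2] [ 524.4 -200.7  117.2]
```

View pics/m4.png

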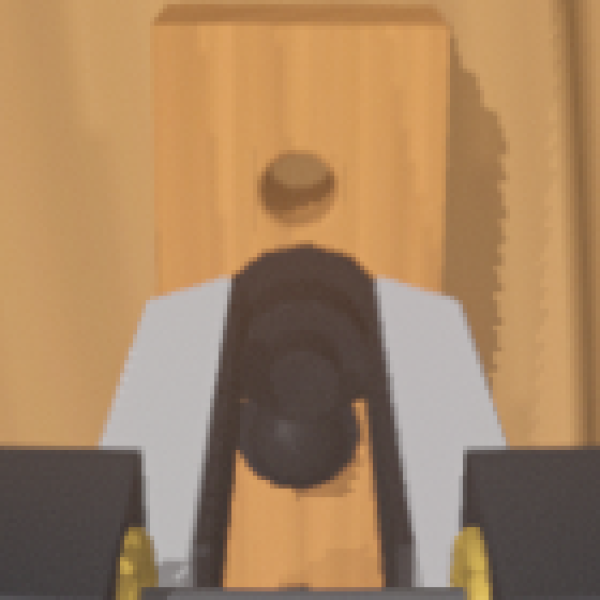

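```bash
python3 - <<'E'
from h import *
import pickle
i,e=pickle.load(open("pics/grip.pkl","rb")); im=cv2.imread("pics/grip.png"); d=np.load("pics/grip.npy")
m=np.zeros(d.shape,bool); m[220:275,255:305]=1
m&=im.max(2)<95
P=backproj("wrist",d,i,m); tx=np.array([np.cos(np.pi/2-.1),np.sin(np.pi/2-.1)]); ty=np.array([tx[1],-tx[0]])
R=(P[:,:2]-e["eef_pos"][:2]); L=np.c_[R@tx,R@ty,P[:,2]-e["eef_pos"][2]]
h,b=np.histogram(L[:,2],np.arange(-10,24,1)); print(dict(zip(b[h>0],h[h>0])))
for lo,hi in [(-3,0),(7,10),(14,19)]:
    k=L[(L[:,2]>lo)&(L[:,2]<hi)]; c,r=cv2.minEnclosingCircle(k[:,:2].astype(np.float32)); print(lo,len(k),k.mean(0).round(2),k.min(0).round(2),k.max(0).round(2),np.round(c,2),round(r,2))
k=L[L[:,2]>14]; A=np.c_[k[:,:2],np.ones(len(k))]; print("tilt",np.linalg.lstsq(A,k[:,2],rcond=None)[0])
E
```

```text
Traceback (most recent call last):
IndexError: boolean index did not match indexed array along axis 0; size of axis is 34 but size of corresponding boolean axis is 33
```

```bash
python3 - <<'E'
from h import *
import pickle
i,e=pickle.load(open("pics/grip.pkl","rb")); im=cv2.imread("pics/grip.png"); d=np.load("pics/grip.npy")
m=np.zeros(d.shape,bool); m[220:275,255:305]=1
m&=im.max(2)<95
P=backproj("wrist",d,i,m); tx=np.array([np.cos(np.pi/2-.1),np.sin(np.pi/2-.1)]); ty=np.array([tx[1],-tx[0]])
R=(P[:,:2]-e["eef_pos"][:2]); L=np.c_[R@tx,R@ty,P[:,2]-e["eef_pos"][2]]
h,b=np.histogram(L[:,2],np.arange(-10,24,1)); print(b[0],h)
for lo,hi in [(-3,0),(7,10),(14,19)]:
    k=L[(L[:,2]>lo)&(L[:,2]<hi)]; c,r=cv2.minEnclosingCircle(k[:,:2].astype(np.float32)); print(lo,len(k),k.mean(0).round(2),k.min(0).round(2),k.max(0).round(2),np.round(c,2),round(r,2))
k=L[L[:,2]>14]; A=np.c_[k[:,:2],np.ones(len(k))]; print("tilt",np.linalg.lstsq(A,k[:,2],rcond=None)[0])
E
```

```text
-10 [  0   0   0   0   0   0  14 112  83  25  27  19  17  22  29  16  53 171
 184  22  14  19  24  26  42 138  98  13   3   0   3   6   5]
-3 220 [ 8.38  1.02 -1.89] [-9.62 -8.1  -2.89] [ 1.255e+01  1.021e+01 -1.000e-02] [0.32 0.91] 12.67
7 377 [2.45 0.94 8.06] [-8.94 -8.2   7.01] [ 9.39 10.32  9.98] [1.95 1.  ] 10.92
14 294 [ 0.59  0.78 15.8 ] [-7.5  -8.38 14.05] [ 8.37 10.35 18.88] [0.88 0.73] 11.71
tilt [ 1.69989216e+00 -5.98909371e-03  1.86197942e+01]
```

```bash
python3 - <<'E'
from h import *
import pickle
i,e=pickle.load(open("pics/grip.pkl","rb")); im=cv2.imread("pics/grip.png"); d=np.load("pics/grip.npy")
m=np.zeros(d.shape,bool); m[220:275,255:305]=1
P=backproj("wrist",d,i,m); tx=np.array([np.cos(np.pi/2-.1),np.sin(np.pi/2-.1)]); ty=np.array([tx[1],-tx[0]])
R=(P[:,:2]-e["eef_pos"][:2]); L=np.c_[R@tx,R@ty,P[:,2]-e["eef_pos"][2]]
L=L[(abs(L[:,1]-.8)<6.3)]
for lo,hi,ra in [(-2.6,-1.0,13),(7,9,9),(15,17.2,5)]:
    k=L[(L[:,2]>lo)&(L[:,2]<hi)&(np.hypot(L[:,0],L[:,1])<15)]
    # front arc fit with known radius, tool y fixed .9
    f=[ (row[:,0].max()) for row in [k[abs(k[:,1]-yy)<.6] for yy in np.arange(-3,5,1.)] if len(row)]
    ys=[yy for yy in np.arange(-3,5,1.) if len(k[abs(k[:,1]-yy)<.6])]
    print(lo,len(k),k.mean(0).round(2),k.min(0).round(2),k.max(0).round(2),"xc",np.round([a-np.sqrt(ra**2-(b-.9)**2) for a,b in zip(f,ys)],1),"z",np.median(k[:,2]))
k=L[(L[:,2]>15)&(L[:,2]<17.2)]; A=np.c_[k[:,:2],np.ones(len(k))]; print("tilt",np.linalg.lstsq(A,k[:,2],rcond=None)[0])
# pad inner faces in tool y at pad height
P=backproj("wrist",d,i,np.ones_like(m)); print(readout.sense()["tcp_rot"])
E
```

```text
-2.6 124 [10.17  0.65 -1.97] [ 6.31 -5.13 -2.6 ] [13.33  6.69 -1.02] xc [-0.2 -1.1 -0.4  0.4  0.3 -0.5 -0.3 -0.1] z -2.025005082421501
7 259 [3.   0.69 8.02] [-8.94 -5.49  7.01] [9.39 7.1  8.99] xc [-0.2  0.5  0.2  0.1 -0.  -0.3  0.6  0.6] z 8.0472350642017
15 218 [ 0.44  1.1  15.94] [-4.49 -3.57 15.01] [ 5.2   5.73 17.09] xc [-0.  -0.4 -0.   0.3 -0.1  0.   0.   0.1] z 15.937283925064932
tilt [ 1.45239358e-02 -6.94084281e-04  1.59379070e+01]
[ 7.41561981e-01  6.70884342e-01 -5.96908653e-05 -1.53624135e-04]
```

```bash
python3 - <<'E'
from h import *
th=np.pi/2; X,Y=542.85,100.4
robot.line_to([528,-196,140],v=200)
robot.goto([X,Y,120],q(th)); robot.line_to([X,Y,92],v=80); robot.dwell(.2)
s=readout.sense(); e=s["eef_pos"]; print(e,s["force"],s["t"])
X+=X-e[0]; Y+=Y-e[1]
f0=s["force"]
hit=robot.line_to([X,Y,66],v=20,force_limit=3); s=readout.sense(); print(hit,s["eef_pos"],s["force"]-f0,s["t"])
if not hit:
    hit=robot.line_to([X,Y,56],v=8,force_limit=3); s=readout.sense(); print(hit,s["eef_pos"],s["force"]-f0,s["t"])
E
```

```text
[543.27306197 100.45743371  92.59037697] [ 0.26977497  0.00829912 -0.52720361] 13.4833
False [542.58641656 100.33828892  66.21396586] [-0.51652826  0.21474685 -0.38496218] 14.9333
True [542.37388546 100.26999968  62.05483027] [0.04626617 0.5760216  3.93866478] 15.6
```

```bash
python3 - <<'E'
from h import *
eoat.set_gripper(.5); robot.dwell(.2); s=readout.sense(); e=s["eef_pos"]; print(e,s["force"],s["gripper_width"])
robot.line_to([e[0],e[1],110],v=100); 
i,im,d=look((543.8,100.6-44),np.pi/2,110,"seat")
o=nets.cut_out("wrist","rivet"); print([(k["p"],k["point"]) for k in o[:2]])
m=np.zeros(d.shape,np.uint8); cv2.circle(m,tuple(int(v) for v in (o[0]["point"] if o else (278,127))),40,1,-1)
P=backproj("wrist",d,i,m>0); h,b=np.histogram(P[:,2],np.arange(40,85)); print([(int(x),int(n)) for x,n in zip(b,h) if n])
for lo in (6.5,11,16):
    z0=np.median(P[:,2]); 
    k=P[P[:,2]>z0+ (2 if lo<7 else lo)]
    if len(k): print(z0,lo,cv2.minEnclosingCircle(k[:,:2].astype(np.float32)),k.mean(0),np.median(k[:,2]))
cv2.imwrite("pics/m5.png",cv2.resize(im[80:220,210:350],(600,600),interpolation=3)); print(readout.sense()["t"])
E
```

```text
[541.57829443 100.19762531  61.04395992] [-0.29375788  0.03341843  0.03416313] 0.49682656540598624
[(0.63, [278.5, 128.4])]
[(55, 10), (56, 210), (57, 1555), (58, 1823), (59, 395), (60, 226), (61, 202), (62, 24), (68, 2), (69, 21), (70, 168), (71, 162), (72, 24), (73, 1), (77, 14), (78, 73), (79, 80), (80, 14)]
58.315628854615355 6.5 ((540.2757568359375, 106.98201751708984), 19.79043960571289) [543.54282277 100.37099701  68.40596532] 70.44513531317152
58.315628854615355 11 ((543.7402954101562, 100.27943420410156), 9.094465255737305) [543.76486238 100.40339383  73.61849935] 71.4404536307234
58.315628854615355 16 ((543.6414794921875, 100.4457778930664), 4.965617656707764) [543.74177405 100.29767971  78.99680216] 79.02670411685295
17.8917
```

View pics/m5.png

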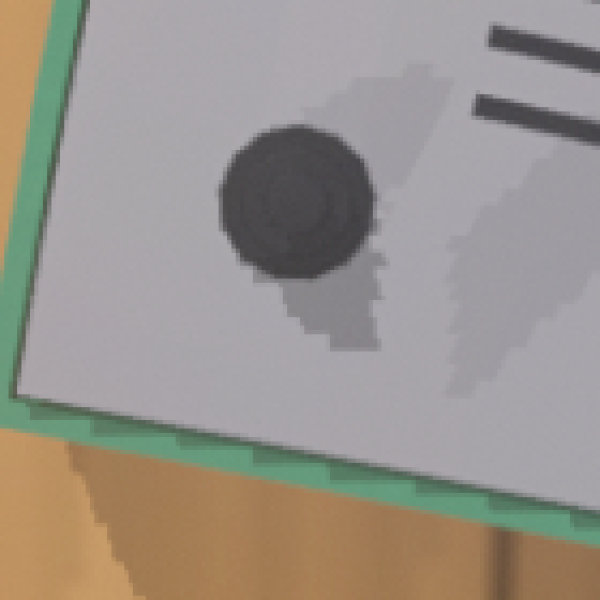

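```bash
python3 - <<'E'
from h import *
X,Y=542.8,100.3
eoat.set_gripper(0.0,20)
robot.line_to([X,Y,95],v=150); robot.dwell(.2)
e=readout.sense()["eef_pos"]; print(e,readout.sense()["gripper_width"])
robot.line_to([2*X-e[0],2*Y-e[1],83],v=60); robot.dwell(.2); s=readout.sense(); f0=s["force"]; print(s["eef_pos"],f0,s["t"])
hit=robot.line_to([2*X-e[0],2*Y-e[1],53],v=5,force_limit=15.5); s=readout.sense(); print(hit,s["eef_pos"],s["force"]-f0,s["t"])
E
```

```text
[543.07303977  99.44355061  95.34922389] 0.0026229179244243723
[542.66939842 101.16010155  83.16101171] [-0.21366283 -0.79484362 -0.00215907] 20.1167
True [542.42463231 100.84356416  64.7261738 ] [-2.88289515  0.55536485  9.16802776] 23.9417
```

```bash
cat > chk.py <<'E'
from h import *
s=readout.sense(); e=s["eef_pos"]; print(e,s["force"])
robot.line_to([e[0],e[1],115],v=100)
i,im,d=look((543.8,100.6-44),np.pi/2,115,"chk%d"%int(s["t"]))
m=np.zeros(d.shape,np.uint8); cv2.circle(m,(278,130),40,1,-1)
P=backproj("wrist",d,i,m>0); h,b=np.histogram(P[:,2],np.arange(30,85)); print([(int(x),int(n)) for x,n in zip(b,h) if n])
z0=np.median(P[:,2]); k=P[P[:,2]>z0+11]; c=np.array(cv2.minEnclosingCircle(k[:,:2].astype(np.float32))[0])
r=np.hypot(*(P[:,:2]-c).T); print("cover",np.median(P[(r>15)&(r<22),2]),"flange",np.median(P[(r>10)&(r<12.3),2]),"collar",np.median(P[(r>6)&(r<8.5),2]),"pin",np.median(P[r<4,2]),"c",c,readout.sense()["t"])
E
python3 chk.py
```

```text
[542.42463231 100.84356416  64.7261738 ] [-3.09655798 -0.23947877  9.16586869]
[(51, 3), (52, 252), (53, 1635), (54, 1808), (55, 392), (56, 194), (57, 175), (58, 35), (64, 1), (65, 34), (66, 196), (67, 240), (68, 40), (69, 1)]
cover 54.03240984080418 flange 56.99883503725678 collar 67.04555625393306 pin 67.22192442113464 c [543.50335693 100.26560974] 25.35
```

```bash
python3 -c "
from h import *
print(workorder.finish_job())"
```

```text
the job is handed in; nothing more can be done
None
```

The rivet is seated home in the cover's empty hole, its pin was measured about 0.2 mm above the collar top (flush within tolerance), the gripper was clear, and the job was handed in at about 25 s of the 48 s allowed, though no verdict was reported back.

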